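# Shut the sampling funnel and hold the cup up to its spout

### The arm

A 7-joint arm with a two-finger parallel gripper is mounted at the origin on the work surface. World frame = base frame: x ahead of the robot, y to its left, z up, the work surface at z = 0. Lengths are in m, angles in rad, forces in N, time in s.
With the tool pointing down it reaches from about 0.4 to 0.875 m from the base axis. Payload 19.3 kg.
Tool frame: the origin (TCP) lies on the centre line of the jaws, within the pads' length; the fingertips stand 14 mm ahead of it and the grasp point (between the pads) lies 5 mm behind it; y points along the fingers, x is the direction in which the jaws open and shut, and the axes are right-handed (so a half turn about y gives the same grasp; the last joint's range is limited). The gripper opens to 85 mm and grips with 20 to 120 N. Pads are 22 mm wide; open, the fingers measure 114 mm over their backs; the gripper's body (76 mm by 85 mm) begins 54 mm behind the grasp point. The pads swing forward as they close: fully open they stand 13 mm farther back than shut.
Start: joints at [1.233, 0.521, -0.036, 1.599, 0.021, 1.021, -0.113], TCP at [0.165, -0.603, 0.245] pointing down, gripper open.
Joint ranges: [-2.91, 2.91], [-0.3, 2.13], [-1.5, 1.42], [0.17, 2.43], [-1.26, 4.41], [0.16, 1.93], [-2.52, 2.52]. Speed limits (rad/s): [1.89, 1.89, 2.39, 2.39, 3.01, 3.01, 3.01].

### API

Orientations are given as [roll, pitch, yaw] about the fixed x, y, z axes, in that order (R = Rz(yaw) Ry(pitch) Rx(roll)).
In Python, from workcell import monitor, grab_frame, workorder gives the robot as it stands.
- The arm moves only by the tool drive_tool, never from a script. Its argument "steps" is one flat list of numbers, 5 for each row, row after row: the finger opening in mm, from 0 to 85.4, then the shift along the world's x, y, z in mm, then the turn about the world's z in degrees. In form: [fingers, tx, ty, tz, twist, fingers, tx, ty, tz, twist, ...]. A call has exactly 5 rows; each row shifts and turns the commanded pose from where the row before left it; what a row does not reach is not made up. A row lasts 1/12 s, in which the tool goes at most 41.7 mm and 7.16 degrees, less where a joint would pass 70% of its speed; a pose out of reach is approached as far as the arm can. A call is refused whole if a number of a shift passes 41.7 or a number of a turn 7.16, either way. A call with a gripper value outside its range is refused whole. The fingers move at their own pace and stop on an object; "grip_force" is the grip in N (left out, the last holds). Time passes only in rows, so rows that do not move let the fingers close, or fill a call up. It gives the time, the measured TCP pose, the force and the opening at its end, in the units of the state.
- monitor.observe(): the state, without advancing time (a new reading comes with each control period).
- grab_frame(name): name is "scene" or "top" or "wrist"; returns a dict with "frame" (420x560x3 uint8, red, green, blue), "vertical_fov" (degrees; the focal length in pixels is half the picture's height over the tangent of half this angle, whatever the lens; pixels are square), "cx", "cy" (the principal point, pixels), "k1" (the pictures are not rectified: a ray, as slopes to the right and down, at radius r is drawn at 1 + k1 r^2 times it, then the intrinsics apply), "xyz" and "orientation" of the camera in the world. Camera axes: x right, y down, z forward; pixel columns grow to the right and rows downward; lengths in m; the calibration is good to about 2 mm. A picture is of the moment at which its call begins. There is no depth.
- workorder.job_done(): hands the job in, once; it reports no verdict.
The state is a dict: "clock": time; "qpos": joint angles; "qd": joint speeds; "joint_efforts": joint torques, N m; "position": TCP position; "tool_rot": TCP orientation; "force": force on the tool from outside, world axes, zero at the start; "moment": the same for the moment, N m; "grip_width": finger opening in m.
Only numpy, scipy, OpenCV 4.12 (cv2) and the standard library are available. Lean on these libraries where they do the work, as an engineer would, in place of code of your own. Each camera call takes 0.05 s, during which the arm holds its last target. There are 200 camera calls.

### The job

Swing the funnel's gate handle right round to its closed stop. Then turn the cam lever at the side of the stand up until the sample cup is lifted to its highest point (lever upright, not past it), and finish still holding the lever there with the gripper: it springs back if let go. Do not handle the cup itself, and leave the other things on the table where they are.

Things in the scene. Friction and masses are not known exactly. Their poses are not given: they have to be found in the camera images.
- stand: the sampling stand, fixed to the table: dark base plate 200 x 200 x 12 mm, two thin rods carrying a steel funnel (rim 116 mm across, 263 mm above the table) over a square upright guide that holds the sample cup. Origin: centre of the base plate's underside, under the funnel's axis. At yaw 0 its x axis points away from the robot; +y side: gate handle, -y side: cam lever; z up. The distances below along the stand's x, y, z are in this frame
- gate (a joint): swing gate between funnel and spout, turning about a vertical pivot: 0 = closed (handle points along the stand's +y), 1.571 = open (handle points along the stand's -x). It has end stops at both and stays where it is left (friction about 0.07 N m). It starts more or less open
- gate_pivot (a point): on the gate's vertical pivot axis, at stand (0, 60, 204) mm, the height of the handle's flat bar (6 mm thick, 14 mm wide)
- gate_knob (a point): point on the axis of the gate handle's upright black round knob, 90 mm from the pivot; the knob is 14 mm in diameter and stands from the bar (204 mm) to 267 mm above the table; this point is at 254 mm, 13 mm below its top
- cam (a joint): turn of the cam shaft with its hand lever (steel rod 12 mm thick, 100 mm from the shaft axis to the axis of its cross grip, swinging in a plane 105 mm to the stand's -y), about the stand's y axis: 0 = rest (lever points to the stand's -x, 15 degrees above level), 1.309 = lever upright and the cup at its highest, 12.5 mm up; turned further the cup sinks again, end stop at 2.0. A spring drives it back to rest when let go (about 1.5 to 4 N at the grip)
- cam_axis (a point): on the cam shaft's axis, in line with the middle of the lever's grip, at stand (0, -137, 40) mm
- lever_grip (a point): centre of the lever's cross grip: a black round bar 14 mm in diameter, parallel to the shaft, its free length about 54 mm along the stand's y; 100 mm from the shaft axis, 66 mm above the table at rest and 140 mm when upright
- cup: open square steel sample cup, 56 x 56 mm, 90 mm tall, standing loose (1.5 mm play) in the square guide under the spout, its upper part in view; the cam under it lifts it. Origin at the centre of its underside, 73.5 mm above the table at rest, 86 mm at the highest point
- weight: brass knob weight, 36 mm across, 45 mm tall, standing on the stand's base plate in front; bystander, origin at its underside
- tin: small sample tin, 52 mm across, 45 mm tall, beside the stand on the lever's side; bystander, origin at its underside
- jar: glass sample jar with white lid, 66 mm across, 100 mm tall, beside the stand on the gate handle's side; bystander
- sieve: brass sieve ring, 120 mm across, 35 mm tall; bystander
- brush: hand brush lying on the table; bystander
- weight_big: large brass knob weight, 52 mm across, 65 mm tall; bystander
There are look-alikes about, which are no part of the job. Leave any red look-alike of the cup alone.

How it is judged:
On the way, in this order (a step that is already met when the one before it is completed fails the run):
1. the gate is at its closed stop (value of joint gate below 0.08 rad), for 0.2 s.
2. the cam lever is at its highest lift (value of joint cam between 1.159 and 1.459 rad and value of joint gate below 0.08 rad), for 0.2 s.
At the end, for the whole second after the job is handed in: The gate is within 0.08 rad of its closed stop; the gripper's fingers hold the cam lever within 0.15 rad of its highest point (1.309 rad), pressing on it with more than 0.3 N; the cup stands upright in its guide, its underside above 83 mm, untouched by the robot (all of step 2 and contact force between the fingers and cam above 0.3 N and z of cup in the frame of stand above 0.083 m and horizontal distance between cup and stand below 0.015 m and angle between cup's own z axis and vertical below 0.15 rad and contact force between each of the arm, the fingers and cup below 0.1 N); the arm keeps its last pose, push and grip.
It fails at once if the robot handles the cup itself (contact force between any of the fingers, the arm and cup above 2 N).
It fails at once if the cup is tipped over (angle between cup's own z axis and vertical above 0.5 rad).
It fails at once if a bystander is moved by more than 30 mm (distance of any of weight, tin, jar, sieve, brush, weight_big from where it was at the start of the episode above 0.03 m).
It also fails if it takes over 53 s, if anything falls off the work surface, if the arm or the gripper's body presses on something with over 40 N, if the wrist force passes 120 N, or if a joint passes its speed limit or range.

## Working session

There is one attempt and no reset: what is moved stays moved. The work goes in short steps, Python scripts to look and compute and a tool call to move; the robot and the scene stay as the last step left them, time stands still between calls to the robot, and variables do not carry over. Pictures are saved under pics/ and viewed, about 8 in all and at most 12, crops included, and the job is handed in when it is done.

Besides the shell and the picture viewer there is one more tool, called after "Request:" by a JSON object that holds its "op" and its "data", one argument or row to a line. drive_tool: Moves the arm, as the interface text tells. Its arguments: {"type":"object","properties":{"steps":{"type":"array"},"grip_force":{"type":"number"}},"required":["steps"]}

```bash
mkdir -p pics; ls; cat > h.py <<'E'
import numpy as np, cv2, json
from workcell import monitor, grab_frame, workorder
from scipy.spatial.transform import Rotation as R
def grab(n):
    d=grab_frame(n); cv2.imwrite(f'pics/{n}_raw.png',d['frame'][:,:,::-1])
    return d
def K(d):
    f=210/np.tan(np.radians(d['vertical_fov'])/2); return np.array([[f,0,d['cx']],[0,f,d['cy']],[0,0,1.]])
def rot(d):
    o=np.array(d['orientation']); return o if o.shape==(3,3) else R.from_euler('xyz',o).as_matrix()
def ray(d,uv):
    p=cv2.undistortPoints(np.array([[uv]],float),K(d),np.array([d['k1'],0,0,0.]))[0,0]
    return np.array(d['xyz']),rot(d)@np.array([p[0],p[1],1])
def onz(d,uv,z):
    o,v=ray(d,uv); return o+v*(z-o[2])/v[2]
def proj(d,P):
    p=(np.atleast_2d(P)-np.array(d['xyz']))@rot(d)
    s=p[:,:2]/p[:,2:]; s=s*(1+d['k1']*(s**2).sum(1,keepdims=True)); k=K(d)
    return s*k[0,0]+k[:2,2]
def tri(d1,a,d2,b):
    o1,v1=ray(d1,a);o2,v2=ray(d2,b)
    t=np.linalg.lstsq(np.c_[v1,-v2],o2-o1,rcond=None)[0]
    p,q=o1+t[0]*v1,o2+t[1]*v2; return (p+q)/2,np.linalg.norm(p-q)
E
python3 - <<'E'
from h import *
import pickle
print(monitor.observe())
D={}
for n in('scene','top'):
    d=grab(n);D[n]=d;print(n,{k:v for k,v in d.items() if k!='frame'})
pickle.dump(D,open('D0.pkl','wb'))
for n in D: cv2.imwrite(f'pics/{n}0.png',cv2.resize(D[n]['frame'][:,:,::-1],(800,600),interpolation=cv2.INTER_CUBIC))
E
```

```text
pics
{'clock': 0.0, 'qpos': array([ 1.23278577,  0.5220122 , -0.03631331,  1.59998015,  0.02117313,
        1.0211234 , -0.11282066]), 'qd': array([-0.00068502, -0.0015599 ,  0.0019518 ,  0.00045773, -0.0007822 ,
       -0.00114097,  0.00079915]), 'joint_efforts': array([-5.54605813e-04, -9.27127004e+01,  1.97942555e+00, -3.69936919e+01,
        1.78384571e-02,  8.05840886e-03,  1.62639617e-05]), 'position': array([ 0.16526847, -0.60242374,  0.24473698]), 'tool_rot': array([-1.57086230e+00,  1.13724667e-03, -1.30304321e+00]), 'force': array([ 0.86470051, -0.13747309, -0.77158709]), 'moment': array([ 0.01770005, -0.01668239, -0.02286159]), 'grip_width': 0.08561913612621044}
scene {'vertical_fov': 45.92268179908232, 'cx': 278.57636304078136, 'cy': 212.3779544356545, 'k1': -0.09908479211131165, 'xyz': array([ 1.38819684, -0.20607024,  1.08497831]), 'orientation': array([-2.39917119, -0.00571376,  1.30893461])}
top {'vertical_fov': 50.6995242575178, 'cx': 289.59280190779424, 'cy': 204.70592007159627, 'k1': -0.02936134833849238, 'xyz': array([0.3447085 , 0.01709946, 1.57501894]), 'orientation': array([-2.97285529e+00, -1.86514804e-03, -1.56561481e+00])}
```

View pics/scene0.png

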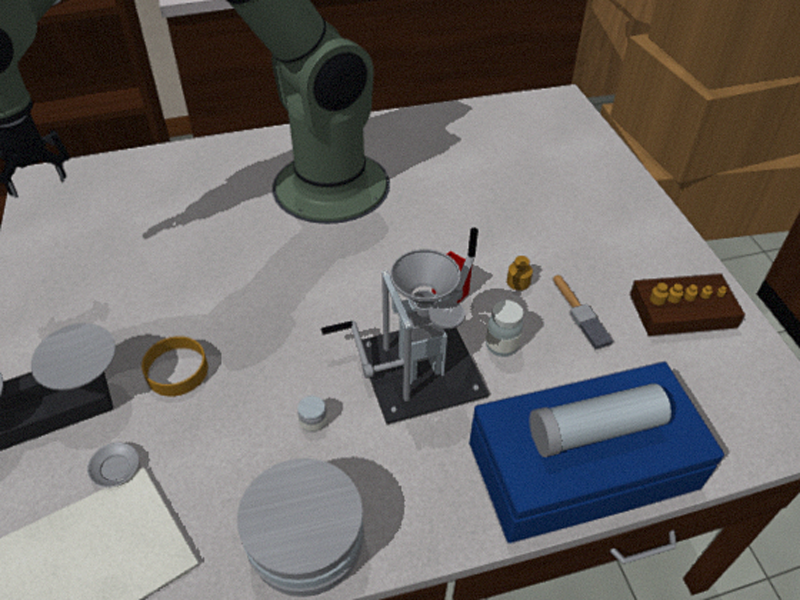

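View pics/top0.png

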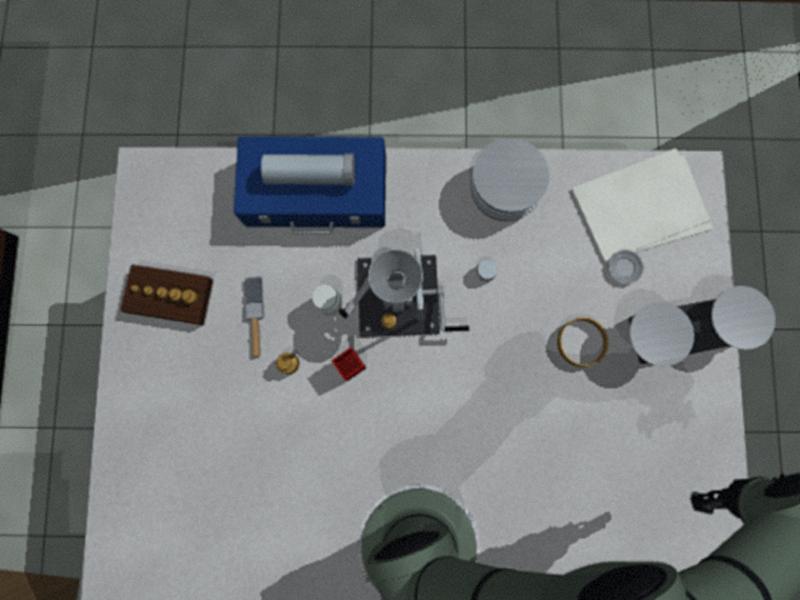

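The scene view shows the funnel stand at about (425,330). Its knob is at (473,242), the lever grip at (336,328), and the red look-alike block is behind it at (458,270). In the top view the plate is at (398,295), the knob tip at (343,313) and the grip at (457,327). Next I'll measure these.

```bash
python3 - <<'E'
from h import *
import pickle
D=pickle.load(open('D0.pkl','rb'))
T,S=D['top'],D['scene']
def crop(d,x0,y0,w,h,s,name):
    c=d['frame'][y0:y0+h,x0:x0+w,::-1]; return cv2.resize(c,None,fx=s,fy=s,interpolation=cv2.INTER_CUBIC)
a=crop(T,225,165,120,80,5,'');b=crop(S,215,150,130,150,3.8,'')
# black components
for n,d,(x0,y0,w,h) in(('top',T,(225,165,120,80)),('scene',S,(215,150,130,150))):
    m=(d['frame'].max(2)<50).astype(np.uint8); mm=np.zeros_like(m); mm[y0:y0+h,x0:x0+w]=m[y0:y0+h,x0:x0+w]
    k,l,st,c=cv2.connectedComponentsWithStats(mm)
    for i in range(1,k):
        if st[i,4]>12:
            cn=cv2.findContours((l==i).astype(np.uint8),0,2)[0][0]
            print(n,st[i],c[i].round(1),[np.round(x,1) for x in cv2.minAreaRect(cn)], cv2.boxPoints(cv2.minAreaRect(cn)).round(1).tolist())
# plate corners, from minAreaRect-ish eye estimates
for uv in((357,256),(437,255),(440,334),(358,335)): print(onz(T,np.array(uv)*.7,.012).round(4))
print('knob',tri(T,np.array((342,312))*.7,S,np.array((473,232))*.7))
print('grip', tri(T,np.array((457,327))*.7,S,np.array((336,328))*.7))
cv2.imwrite('pics/a.png',a)
cv2.imwrite('pics/b.png',b); print(a.shape,b.shape)
E
```

```text
top [251 181   8  21  87] [253.3 190.2] [array([254.5, 191. ]), array([20.,  7.]), np.float64(90.0)] [[251.0, 181.0], [258.0, 181.0], [258.0, 201.0], [251.0, 201.0]]
top [296 180  10  22 132] [300.3 191.6] [array([300.3, 190.5]), array([21.5,  8. ]), np.float64(86.2)] [[295.6000061035156, 180.0], [303.6000061035156, 179.5], [305.1000061035156, 200.89999389648438], [297.0, 201.5]]
top [251 202  56  34 997] [276.4 221.3] [array([278.8, 217.5]), array([32.8, 55.2]), np.float64(87.5)] [[250.60000610351562, 202.3000030517578], [305.70001220703125, 199.89999389648438], [307.1000061035156, 232.6999969482422], [252.0, 235.10000610351562]]
top [237 216   6   6  22] [239.6 218.7] [array([239.8, 218.8]), array([6.4, 2.8]), np.float64(45.0)] [[236.5, 217.5], [238.5, 215.5], [243.0, 220.0], [241.0, 222.0]]
top [312 229  16   3  37] [318.8 229.7] [array([319.5, 230. ]), array([ 2., 15.]), np.float64(90.0)] [[312.0, 229.0], [327.0, 229.0], [327.0, 231.0], [312.0, 231.0]]
scene [328 160   6  20  91] [330.6 169.5] [array([330.6, 169.5]), array([ 4.5, 19.3]), np.float64(6.3)] [[327.20001220703125, 178
[... 517 characters left out ...]
57.3999938964844], [318.1000061035156, 226.60000610351562], [341.6000061035156, 276.20001220703125], [276.6000061035156, 307.0]]
scene [254 232  25  24 291] [266.9 243.9] [array([267.9, 243.5]), array([18.9, 25.2]), np.float64(76.0)] [[253.39999389648438, 237.39999389648438], [277.79998779296875, 231.3000030517578], [282.3999938964844, 249.60000610351562], [257.8999938964844, 255.8000030517578]]
[0.7037 0.1595 0.012 ]
[ 0.7074 -0.0429  0.012 ]
[ 0.5069 -0.0501  0.012 ]
[0.5033 0.1529 0.012 ]
knob (array([0.52648224, 0.16592609, 0.25858942]), np.float64(0.00023382582651636276))
grip (array([ 0.51831866, -0.08840605,  0.0665316 ]), np.float64(0.0002211615959397895))
(400, 600, 3) (570, 494, 3)
```

View pics/a.png

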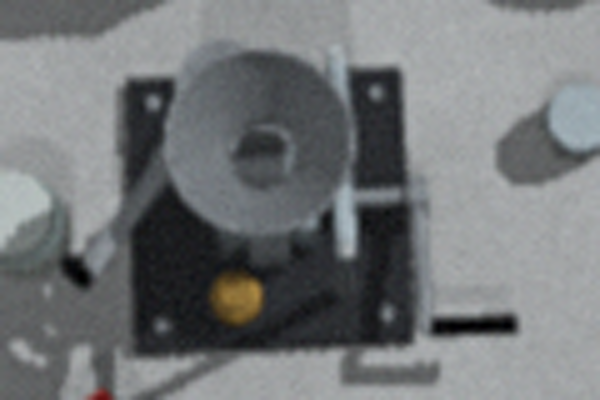

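View pics/b.png

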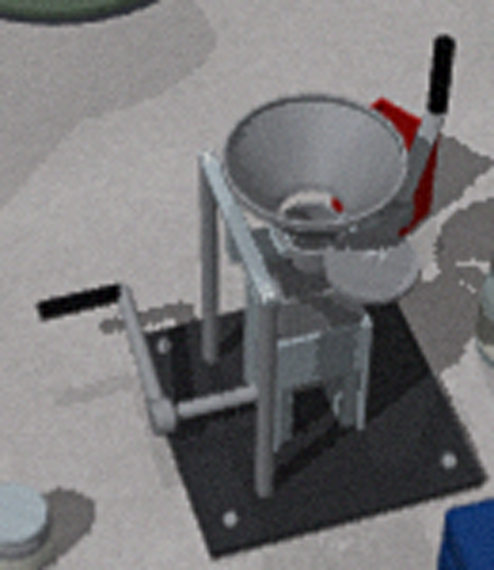

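```bash
python3 - <<'E'
from h import *
import pickle
D=pickle.load(open('D0.pkl','rb'))
T,S=D['top'],D['scene']
C=np.array([onz(T,(225+u/5-.4,165+v/5-.4),.012)[:2] for u,v in((125,80),(400,70),(412,342),(133,352))])
L=np.array([[.1,.1],[.1,-.1],[-.1,-.1],[-.1,.1]])
H=((C-C.mean(0)).T@L); yaw=np.arctan2(H[1,0]-H[0,1],H[0,0]+H[1,1])
c=C.mean(0);M=np.array([[np.cos(yaw),-np.sin(yaw)],[np.sin(yaw),np.cos(yaw)]])
print('stand',c,yaw,'resid',((L@M.T+c)-C).round(4).tolist())
# funnel rim centre at .263: crop a ellipse (258,142)
f=onz(T,(225+258/5-.4,165+142/5-.4),.263);print('rim',f)
w=lambda x,y:c+M@np.array([x,y])
k,e=tri(T,(237.9,217.4),S,(331.6,160.8));print('knobtop',k,e)
k2=onz(S,(330.6,169.5),.245);print('knob mid scene',k2, 'top view',onz(T,(239.6,218.7),.25))
p=w(0,.06);print('pivot',p,'r',np.linalg.norm(k[:2]-p),'handle angle stand',np.degrees(np.arctan2(*(k[:2]-p)[::-1])-yaw), 'closed knob',w(0,.15))
print('grip rest pred',w(-.0966,-.137),'meas',tri(T,(318.8,229.5),S,(235.3,228.9)))
print('upright',w(0,-.137)); 
d=np.linalg.norm(k[:2]-p)
for n,uv in(('tin',(340,187)),): print(n,onz(T,uv,.045))
E
```

```text
stand [0.60420178 0.05661547] 0.043927357600977095 resid [[0.0012, 0.0005], [0.0015, -0.0007], [-0.0011, -0.0011], [-0.0017, 0.0014]]
rim [0.60382288 0.05638969 0.263     ]
knobtop [0.52805971 0.1680209  0.26503639] 0.00379787636622001
knob mid scene [0.53724189 0.16191562 0.245     ] top view [0.5267928  0.16638548 0.25      ]
pivot [0.60156699 0.11655759] r 0.08973178172051573 handle angle stand 142.48682997106454 closed knob [0.5976148  0.20647077]
grip rest pred [ 0.51371108 -0.08449439] meas (array([ 0.51600066, -0.08613306,  0.06620377]), np.float64(0.002788838184061111))
upright [ 0.6102179  -0.08025238]
tin [ 0.66970879 -0.16189621  0.045     ]
```

Request:
{"op": "drive_tool", "data": {
  "steps": [40,20,18,16,7,40,22,20,16,7,40,22,20,16,7,40,22,20,16,7,40,22,20,16,7],
  "grip_force": 30
}}

```text
clock: 0.52
position: [0.2741, -0.5035, 0.3258]
tool_rot: [-1.571, 0.001, -0.686]
force: [-0.2, -0.2, -0.5]
grip_width: 0.0399
```

Request:
{"op": "drive_tool", "data": {
  "steps": [40,22,20,9,7,40,22,20,9,7,40,22,20,9,7,40,22,20,9,7,40,22,20,9,7]
}}

```text
clock: 0.93
position: [0.3841, -0.4035, 0.3706]
tool_rot: [-1.571, 0.0, -0.075]
force: [0.2, -0.4, 0.0]
grip_width: 0.0401
```

Request:
{"op": "drive_tool", "data": {
  "steps": [40,22,24,0,7,40,22,24,0,7,40,22,24,0,7,40,22,24,0,7,40,22,24,0,6]
}}

```text
clock: 1.35
position: [0.4941, -0.2834, 0.3702]
tool_rot: [-1.571, 0.0, 0.518]
force: [1.3, -0.3, -0.2]
grip_width: 0.0398
```

Request:
{"op": "drive_tool", "data": {
  "steps": [40,3,38,0,0,40,3,38,0,0,40,3,38,0,0,40,3,38,0,0,40,3,38,0,0]
}}

```text
clock: 1.77
position: [0.508, -0.093, 0.3702]
tool_rot: [-1.571, 0.0, 0.512]
force: [-0.4, -0.7, 1.0]
grip_width: 0.0403
```

Request:
{"op": "drive_tool", "data": {
  "steps": [40,3,38,0,0,40,3,38,0,0,40,3,38,0,0,40,3,38,0,0,40,3,38,0,0]
}}

```text
clock: 2.18
position: [0.523, 0.097, 0.3702]
tool_rot: [-1.571, 0.0, 0.512]
force: [1.1, -1.1, -0.4]
grip_width: 0.0398
```

Request:
{"op": "drive_tool", "data": {
  "steps": [40,2,38,0,0,40,2,33,0,0,40,0,0,-15,0,40,0,0,-15,0,40,0,0,0,0]
}}

```text
clock: 2.6
position: [0.5264, 0.1662, 0.3377]
tool_rot: [-1.57, 0.004, 0.513]
force: [1.2, -0.5, -0.3]
grip_width: 0.0398
```

```bash
python3 - <<'E'
from h import *
s=monitor.observe();print(s['position'],s['tool_rot'],s['qpos'])
S=grab('scene');W=grab('wrist');T=grab('top')
p=s['position'];P=[p, p+[0,0,.005],p-[0,0,.014],[.528,.168,.267],[.528,.168,.235]]
ims=[]
for d in(S,W):
    f=d['frame'][:,:,::-1].copy()
    q=proj(d,np.array(P));print(q.round(1))
    for (u,v),c in zip(q,[(0,255,0)]*3+[(0,0,255)]*2): cv2.circle(f,(int(round(u)),int(round(v))),1,c,-1)
    ims.append(f)
a=cv2.resize(ims[0][80:290,200:400],(400,420));b=cv2.resize(ims[1],(400,300));b=cv2.copyMakeBorder(b,0,120,0,0,0)
cv2.imwrite('pics/c.png',np.hstack([a,b]))
E
```

```text
[0.52638822 0.16620529 0.33770845] [-1.57003212  0.00374197  0.51321392] [ 0.12764649  0.39413826 -0.73616233  1.64493167  0.27767745  1.21447485
 -0.1558962 ]
[[334.  137.5]
 [334.1 135.9]
 [333.5 142.1]
 [332.4 160.1]
 [331.3 169.6]]
[[279.3 278.2]
 [279.3 283.7]
 [279.4 264.5]
 [283.1 225.7]
 [282.8 212.1]]
```

View pics/c.png

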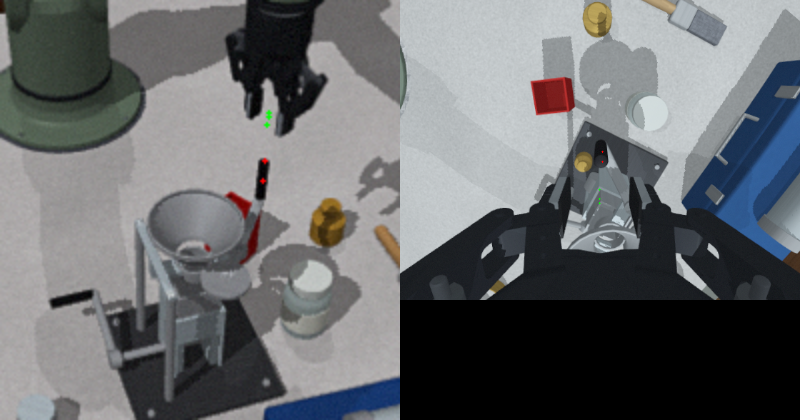

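The left view shows my predicted knob points (red) lying on the black knob. In the wrist view the knob (about 600,150) lies midway between the jaws. I'll descend and grip.

Request:
{"op": "drive_tool", "data": {
  "steps": [40,1,2,-30,0,40,0,0,-30,0,40,0,0,-28,0,40,0,0,0,0,10,0,0,0,0],
  "grip_force": 30
}}

```text
clock: 3.17
position: [0.5284, 0.1681, 0.2529]
tool_rot: [-1.57, 0.001, 0.512]
force: [-0.6, 0.4, 1.2]
grip_width: 0.0293
```

Request:
{"op": "drive_tool", "data": {
  "steps": [5,0,0,0,0,5,0,0,0,0,5,0,0,0,0,5,0,0,0,0,5,0,0,0,0]
}}

```text
clock: 3.58
position: [0.5291, 0.1687, 0.2543]
tool_rot: [-1.572, -0.003, 0.512]
force: [-2.5, -0.5, 10.4]
grip_width: 0.0127
```

Request:
{"op": "drive_tool", "data": {
  "steps": [5,4,5,0,-2,5,4,4,0,-2,5,4,4,0,-2,5,4,4,0,-2,5,5,4,0,-2]
}}

```text
clock: 4.0
position: [0.5499, 0.1897, 0.2543]
tool_rot: [-1.571, -0.002, 0.335]
force: [-3.2, -2.0, 9.2]
grip_width: 0.0128
```

Request:
{"op": "drive_tool", "data": {
  "steps": [5,5,3,0,-2,5,5,3,0,-2,5,5,3,0,-2,5,5,2,0,-2,5,6,2,0,-2]
}}

```text
clock: 4.42
position: [0.5758, 0.2032, 0.2543]
tool_rot: [-1.57, -0.002, 0.161]
force: [-3.1, 3.0, 8.2]
grip_width: 0.0129
```

Request:
{"op": "drive_tool", "data": {
  "steps": [5,6,1,0,-1,5,6,2,0,-1,5,6,0,0,-1,5,6,1,0,-1,5,6,0,0,0]
}}

```text
clock: 4.83
position: [0.599, 0.2072, 0.2534]
tool_rot: [-1.572, 0.013, 0.094]
force: [-88.5, -10.7, 45.9]
grip_width: 0.0131
```

Firm contact with the stop (88 N), so I'll back off a little.

Request:
{"op": "drive_tool", "data": {
  "steps": [5,-3,0,0,0,5,-2,0,0,0,5,0,0,0,0,5,0,0,0,0,5,0,0,0,0]
}}

```text
clock: 5.25
position: [0.5974, 0.207, 0.2538]
tool_rot: [-1.571, 0.005, 0.095]
force: [-27.7, -2.5, 17.7]
grip_width: 0.0128
```

```bash
python3 - <<'E'
from h import *
s=monitor.observe();print(s['position'],s['tool_rot'],s['force'])
c=np.array([.6042,.0566]);M=R.from_euler('z',.044).as_matrix()[:2,:2]
q=M.T@(s['position'][:2]-c)-[0,.06];print('gate',np.pi/2-np.arctan2(q[1],q[0]),-np.arctan2(q[0],q[1]),np.hypot(*q))
E
```

```text
[0.59739598 0.20697244 0.25383499] [-1.5711519   0.0047786   0.09470429] [-27.72415058  -2.5278065   17.67332199]
gate -0.002023481922274639 0.002023481922274646 0.09052636990502161
```

Request:
{"op": "drive_tool", "data": {
  "steps": [35,0,0,0,0,35,0,0,0,0,35,0,0,0,0,35,0,0,0,0,35,0,0,0,0]
}}

```text
clock: 5.67
position: [0.6006, 0.2062, 0.2526]
tool_rot: [-1.571, -0.001, 0.093]
force: [-0.2, -0.3, -0.3]
grip_width: 0.0349
```

Request:
{"op": "drive_tool", "data": {
  "steps": [35,0,0,25,0,35,0,0,35,0,35,0,0,35,0,35,-10,0,25,0,35,-20,-30,0,0]
}}

```text
clock: 6.08
position: [0.5713, 0.1817, 0.3769]
tool_rot: [-1.566, -0.006, 0.098]
force: [2.1, 1.8, 0.2]
grip_width: 0.035
```

Request:
{"op": "drive_tool", "data": {
  "steps": [35,-20,-34,0,0,35,-20,-34,0,0,35,-20,-34,0,0,35,0,-40,0,0,35,0,-40,0,0]
}}

```text
clock: 6.5
position: [0.5094, -0.0072, 0.3731]
tool_rot: [-1.572, -0.001, 0.094]
force: [1.8, 0.6, 0.2]
grip_width: 0.0349
```

```bash
python3 - <<'E'
from h import *
s=monitor.observe();print(s['position'],s['tool_rot'],s['force'])
d=grab('scene');f=d['frame'][:,:,::-1].copy()
c=np.array([.6042,.0566]);M=R.from_euler('z',.044).as_matrix()[:2,:2]
P=[[*(c+M@[0,.15]),z] for z in(.267,.235)]+[[*(c+M@[-.0966,y]),.066] for y in(-.11,-.137,-.164)]
q=proj(d,np.array(P));print(q.round(1))
f=cv2.resize(f[80:290,180:420],None,fx=3,fy=3,interpolation=cv2.INTER_CUBIC)
for u,v in q: cv2.circle(f,(int((u-180)*3),int((v-80)*3)),2,(0,255,0),-1)
cv2.imwrite('pics/d.png',f[:600])
E
```

```text
[ 0.50939462 -0.00720079  0.3731171 ] [-1.57162656e+00 -1.33012970e-03  9.40352929e-02] [1.79297488 0.55049454 0.19413984]
[[357.  176.1]
 [355.4 185.5]
 [245.9 226. ]
 [236.2 228.2]
 [226.5 230.4]]
```

View pics/d.png

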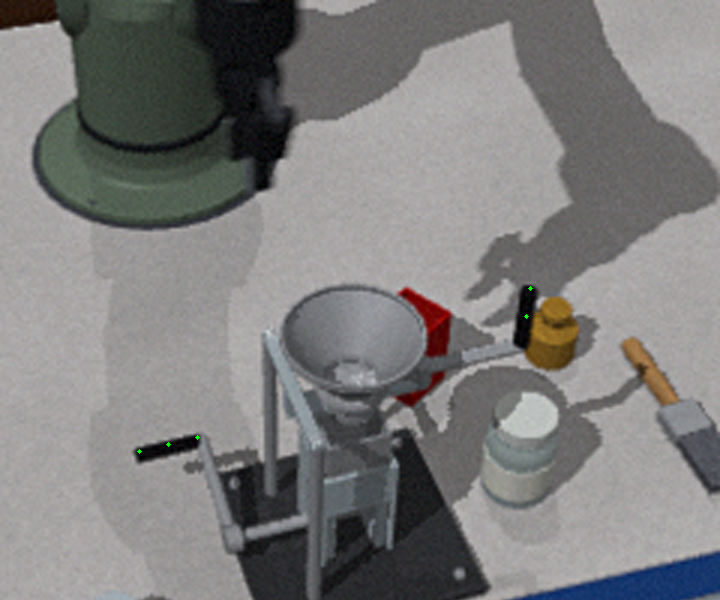

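The gate handle is now along +y, with the knob (525,315) on the predicted closed point. The lever grip (168,447) is on its prediction too. Next is the lever.

Request:
{"op": "drive_tool", "data": {
  "steps": [40,3,-41,0,-3,40,2,-41,0,0,40,0,0,-40,0,40,0,0,-40,0,40,0,0,-40,0]
}}

```text
clock: 6.97
position: [0.5154, -0.0884, 0.2513]
tool_rot: [-1.571, -0.002, 0.039]
force: [1.2, -0.3, -0.9]
grip_width: 0.0402
```

Request:
{"op": "drive_tool", "data": {
  "steps": [40,0,0,-40,0,40,0,0,-40,0,40,0,0,-20,0,40,0,0,0,0,40,0,0,0,0]
}}

```text
clock: 7.38
position: [0.5154, -0.0875, 0.1523]
tool_rot: [-1.57, 0.001, 0.041]
force: [0.5, -0.2, 1.1]
grip_width: 0.0401
```

```bash
python3 - <<'E'
from h import *
s=monitor.observe();print(s['position'],s['tool_rot'],s['force'])
d=grab('scene');w=grab('wrist')
f=cv2.resize(d['frame'][150:260,190:310,::-1],(400,367),interpolation=cv2.INTER_CUBIC)
g=cv2.copyMakeBorder(cv2.resize(w['frame'][:,:,::-1],(400,300)),0,67,0,0,0)
cv2.imwrite('pics/e.png',np.hstack([f,g]))
E
```

```text
[ 0.51539197 -0.08746116  0.1523332 ] [-1.57027081e+00  1.14638211e-03  4.11361111e-02] [ 0.51219146 -0.16267851  1.09579991]
```

View pics/e.png

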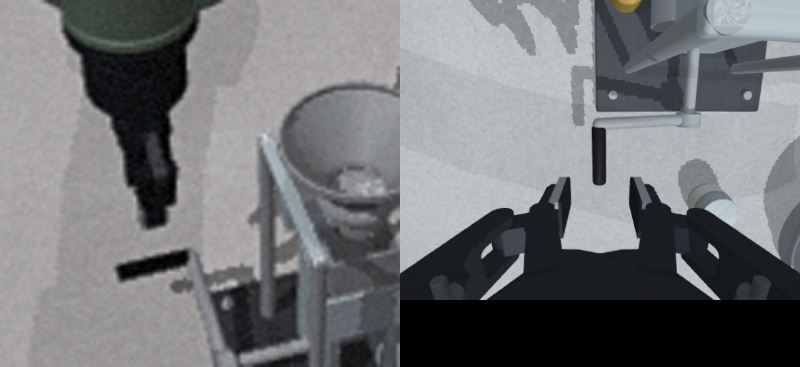

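The wrist view shows the black grip bar (600,155) centred between the jaws (562 to 640). I'll descend and grip.

Request:
{"op": "drive_tool", "data": {
  "steps": [40,0,-2,-30,0,40,0,0,-30,0,40,0,0,-25,0,40,0,0,-5,0,40,0,0,0,0]
}}

```text
clock: 7.9
position: [0.5156, -0.0896, 0.0627]
tool_rot: [-1.571, 0.0, 0.041]
force: [0.0, 0.2, 0.1]
grip_width: 0.04
```

Request:
{"op": "drive_tool", "data": {
  "steps": [5,0,0,0,0,5,0,0,0,0,5,0,0,0,0,5,0,0,0,0,5,0,0,0,0],
  "grip_force": 40
}}

```text
clock: 8.32
position: [0.5152, -0.09, 0.0638]
tool_rot: [-1.572, -0.0, 0.041]
force: [-6.4, 0.6, 5.4]
grip_width: 0.0124
```

Request:
{"op": "drive_tool", "data": {
  "steps": [5,3,0,8,0,5,3,0,8,0,5,4,1,8,0,5,5,0,7,0,5,5,0,7,0]
}}

```text
clock: 8.73
position: [0.5324, -0.0892, 0.1013]
tool_rot: [-1.572, 0.006, 0.04]
force: [-20.2, 1.7, 6.9]
grip_width: 0.0127
```

Request:
{"op": "drive_tool", "data": {
  "steps": [5,6,1,7,0,5,6,0,6,0,5,7,0,5,0,5,7,1,5,0,5,8,0,4,0]
}}

```text
clock: 9.15
position: [0.5667, -0.0877, 0.1298]
tool_rot: [-1.573, 0.005, 0.04]
force: [-28.0, 3.4, 34.8]
grip_width: 0.0126
```

Request:
{"op": "drive_tool", "data": {
  "steps": [5,8,1,3,0,5,8,0,3,0,5,9,0,2,0,5,0,0,0,0,5,0,0,0,0]
}}

```text
clock: 9.57
position: [0.595, -0.086, 0.138]
tool_rot: [-1.572, -0.002, 0.041]
force: [-7.3, -0.9, 18.6]
grip_width: 0.0126
```

```bash
python3 - <<'E'
from h import *
s=monitor.observe();print(s['position'],s['tool_rot'],s['force'],s['grip_width'])
c=np.array([.6042,.0566]);M=R.from_euler('z',.044).as_matrix()[:2,:2]
q=M.T@(s['position'][:2]-c);z=s['position'][2]+.005-.04;print('stand xy',q,'z',z,'cam',np.pi-.2618-np.arctan2(z,q[0]),np.hypot(z,q[0]))
E
```

```text
[ 0.59503409 -0.08601472  0.13802884] [-1.57174882 -0.00213316  0.04054546] [-7.31589933 -0.8734953  18.64256258] 0.012574663376680348
stand xy [-0.01543007 -0.14207353] z 0.10302884446167854 cam 1.1603366764794043 0.10417787548025814
```

Request:
{"op": "drive_tool", "data": {
  "steps": [5,5,0,1,0,5,5,1,1,0,5,5,0,0,0,5,0,0,0,0,5,0,0,0,0]
}}

```text
clock: 9.98
position: [0.6095, -0.0852, 0.1392]
tool_rot: [-1.572, -0.001, 0.041]
force: [-3.2, -2.4, 5.1]
grip_width: 0.0127
```

```bash
python3 - <<'E'
from h import *
s=monitor.observe();print(s['position'],s['tool_rot'],s['force'],s['grip_width'])
d=grab('scene');f=d['frame'][:,:,::-1].copy()
c=np.array([.6042,.0566]);M=R.from_euler('z',.044).as_matrix()[:2,:2]
q=M.T@(s['position'][:2]-c);print(q,'cam~',1.309+np.arcsin(q[0]/.1))
w=lambda x,y,z:[*(c+M@[x,y]),z]
P=[w(0,-.105,.04),w(0,-.105,.14),w(0,.15,.267),w(0,.15,.235),w(-.028,.028,.176),w(.028,.028,.176),w(.028,-.028,.176),w(.028,.028,.1635),w(.028,-.028,.1635)]
q=proj(d,np.array(P))
f=cv2.resize(f[120:310,190:390],None,fx=3.15,fy=3.15,interpolation=cv2.INTER_CUBIC)
for u,v in q: cv2.circle(f,(int((u-190)*3.15),int((v-120)*3.15)),2,(0,255,0),-1)
cv2.imwrite('pics/g.png',f)
E
```

```text
[ 0.60949166 -0.08519896  0.13919376] [-1.57161218e+00 -9.50259431e-04  4.05615379e-02] [-3.21176923 -2.42060885  5.11380953] 0.012689545566855755
[-0.0009506  -0.14189448] cam~ 1.2994938239634015
```

View pics/g.png

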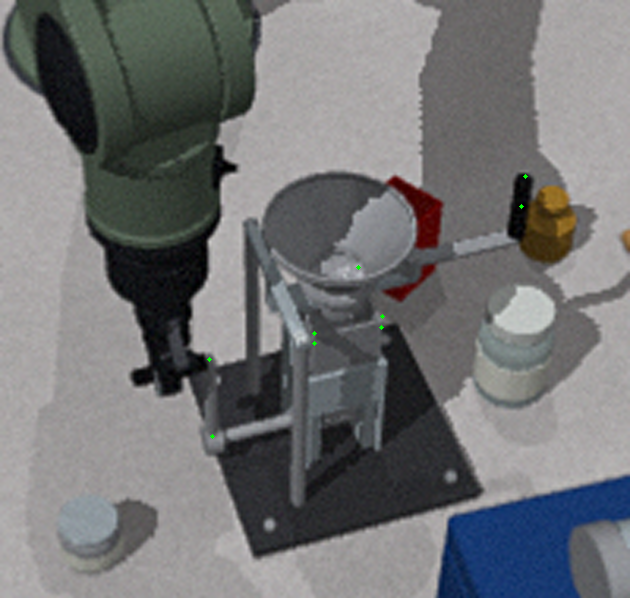

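The lever stands upright: its rod runs from (212,438) to (210,361), on my predicted points. The cup's edge is raised, at (380,320). I'll do one numeric check of the gate before handing in.

```bash
python3 - <<'E'
from h import *
c=np.array([.6042,.0566]);M=R.from_euler('z',.044).as_matrix()[:2,:2]
r={}
for n in('scene','top'):
    d=grab(n);q=proj(d,[[*(c+M@[0,.15]),.247]])[0]
    m=(d['frame'].max(2)<60).astype(np.uint8);k,l,st,ce=cv2.connectedComponentsWithStats(m)
    for i in range(1,k):
        if st[i,4]>8 and np.hypot(*(ce[i]-q))<15: print(n,q.round(1),st[i],ce[i].round(1)); r[n]=(d,ce[i])
if len(r)==2:
    p,e=tri(*r['scene'],*r['top']);v=M.T@(p[:2]-c)-[0,.06];print(p,e,v,'gate',-np.arctan2(v[0],v[1]))
s=monitor.observe();print(s['position'],s['force'],s['clock'])
E
```

```text
scene [356. 182.] [351 175  13  27 151] [355.4 187.5]
top [227.1 195.8] [226 194   5   6  20] [228.  196.3]
[0.5992469  0.20625699 0.22985691] 0.00044886224103528994 [0.00163447 0.08973001] gate -0.018213441500355962
[ 0.60940656 -0.08521891  0.13918815] [-4.41811407 -1.46209418  6.81387796] 10.1333
```

The gate measures about -0.02 rad, so it is at its stop, and the lever is holding. Handing in.

```bash
python3 -c "
from h import *
print(workorder.job_done()); s=monitor.observe(); print(s['position'],s['force'],s['grip_width'],s['clock'])"
```

```text
the job is handed in; nothing more can be done
None
the job is handed in; nothing more can be done
```

The job is handed in at about 10 s of the 53 s allowed; no verdict came back. The gate is closed, and the gripper is still holding the cam lever upright.

- **Gate:** I gripped the knob, swung the handle round to the closed stop and let go. My last camera check put the gate at -0.02 rad, with the knob 90 mm from the pivot. At the stop the wrist force briefly reached about 100 N (the limit is 120 N), so I backed off at once. That camera check used blobs with slightly mixed shadow, giving a height of 0.230 m instead of about 0.25 m. It still agrees with the gripper's position at the stop, which gave 0.002 rad.
- **Lever:** I took the lever by its grip bar and followed the arc up. It stands at about 1.29–1.30 rad (target 1.309), held with a 40 N grip command, with an opening of 12.7 mm on the 14 mm bar.
- **Cup:** The last picture shows its edge where it should be when lifted. I did not measure its height separately.
- **Other objects:** The robot touched only the knob and the lever grip. The jar and the tin look undisturbed in the last picture; I did not measure the bystanders.

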